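# Work the transport wedge of the tube-rack dock loose

### The job

The dock that carries the tube rack is still locked by its black transport wedge, which is stuck tight between two stiff steel cheeks. Take that wedge by its upright grip and work it loose: pull it sideways by most of a centimetre to one side and then to the other, until both cheeks have given way, then draw it straight out of the front of the dock, and leave it lying flat on the table, clear of the dock. Leave the like wedge in the dock that carries the specimen cups where it is.

Things in the scene. Friction and masses are not known exactly. Their poses are not given: they have to be found in the camera images.
- rack_wedge_grip (a point): Centre of the upright grip on the tail of the black wedge in the tube rack's dock: a block 30 mm along x, 18 mm across y, reaching from 22 to 66 mm above the table; this point is 45 mm above it. Grasp firmly across y, so that it does not swivel, fingertips more than 24 mm above the table, as the wedge's wider tail lies below. x points to the wedge's nose, into the dock; y left, z up.
- rack_wedge: That wedge, flat on the table: 100 mm long, 24 mm high, 40 mm wide at the tail, 20 mm at the nose, 120 g. Origin on its underside, 30 mm ahead (+x) of the grip point; nose end at x = +45 mm. A steel cheek bites into a square notch 3.6 mm deep in each long side, so a straight pull does not free it; a cover over the nose stops it from being lifted.
- rack_dock_mouth (a point): Middle of the front opening (64 mm wide) of the fixed grey dock that carries the tube rack, 12 mm up. x points into the dock: the wedge comes out along -x; y left. At the start the grip point is 30 mm in front; the wedge is free when it is over 75 mm in front. Dock front 124 mm wide, 33 mm high; the rack with tubes, 60 mm behind the mouth, reaches 111 mm above the table.
- rack_cheek_left (a joint): How far the left (+y) steel cheek of the rack's dock is pushed outward along y, in m: 0 to 0.001 at the start, stop at 0.010. Pushing it sideways with the wedge takes about 3 N; it stays where it is left. The wedge has 1 to 2 mm of play before it meets it. At 0.003 the wedge just clears it; 0.006 gives ample room.
- rack_cheek_right (a joint): The same for the right (-y) cheek of the rack's dock.
- cup_wedge_grip (a point): Centre of the upright grip of the identical wedge in the other, identical dock, which carries two white-lidded specimen cups: to be left alone.

How it is judged:
By the outcome, as a careful person would: the job done as asked, in the order asked, and still so for the second after the job is handed in, with the robot touching nothing.
It also fails if it takes over 32 s, if anything falls off the work surface, if the arm or the gripper's body presses on something with over 40 N, if the wrist force passes 120 N, or if a joint passes its speed limit or range.

### The arm

A 6-joint arm with a two-finger parallel gripper is mounted at the origin on a cart in front of the work surface, level with it; the furniture and walls round the work are solid. World frame = base frame: x ahead of the robot, y to its left, z up, the work surface at z = 0. Lengths are in mm, angles in rad, forces in N, time in s.
With the tool pointing down it reaches from about 350 to 975 mm from the base axis. Payload 7.1 kg.
Tool frame: the origin (TCP) lies at the very end of the fingers, on their centre line; the grasp point (between the pads) lies 19 mm behind it; z points along the fingers, y is the direction in which the jaws open and shut (so a half turn about z gives the same grasp; the last joint's range is limited). The gripper opens to 88 mm and grips with 3 to 60 N. Pads are 20 mm wide; open, the fingers measure 115 mm over their backs; the gripper's body (75 mm by 178 mm) begins 61 mm behind the grasp point.
Start: joints at [-1.151, 0.423, 1.63, -0, 1.089, -0.019], TCP at [265.548, -565.764, 222.675] pointing down, gripper open.
Joint ranges: [-3, 3], [-0.9, 2.11], [0.09, 2.58], [-1.31, 4.45], [0.11, 2.69], [-2.54, 2.54]. Speed limits (rad/s): [2.39, 2.39, 3.01, 3.14, 3.14, 3.14].

### API

Orientations are given as a rotation vector (axis times angle).
In Python, from workcell import * gives the robot as it stands.
- The arm moves only by the tool play_rows, never from a script. Its argument "plan" is text: rows parted by semicolons, each of 7 numbers parted by spaces: the finger opening in cm, from 0 to 8.78, then the shift along the tool's x, y, z in cm, then the turn, a rotation vector about the tool's x, y, z in degrees. A call has 1 to 20 rows; each row shifts and turns the commanded pose from where the row before left it, along the tool's axes as they then stand; what a row does not reach is not made up. A row lasts 1/8 s, in which the tool goes at most 62.5 mm and 10.7 degrees, less where a joint would pass 70% of its speed; a pose out of reach is approached as far as the arm can. A call is refused whole if a number of a shift passes 6.25 or a number of a turn 10.7, either way. A call with a gripper value outside its range is refused whole. The fingers move at their own pace and stop on an object; the grip force is fixed at half the most. Time passes only in rows, so rows that do not move let the fingers close. It gives the time, the measured TCP pose, the force and the opening at its end, in the units of the state.
- get_obs(): the state, without advancing time (a new reading comes with each control period).
- get_image(name): name is "scene" or "top"; returns a dict with "pixels" (384x512x3 uint8, red, green, blue), "range_z" (384x512 float32, mm along the optical axis (not along the pixel's ray), 0 where there is no reading), "fx", "fy", "cx", "cy" (pixels), "distortion" ([k1, k2, p1, p2, k3] as OpenCV has them; the pictures are not rectified), "eye" and "attitude" of the camera in the world. Camera axes: x right, y down, z forward; pixel columns grow to the right and rows downward; lengths in mm; the calibration is good to about 2 mm. A picture is of the moment at which its call begins.
- close_job(): hands the job in, once; it reports no verdict.
The state is a dict: "t": time; "qpos": joint angles; "qvel": joint speeds; "joint_torque": joint torques, N m; "ee_pos": TCP position; "orientation": TCP orientation; "ft_force": force on the tool from outside, world axes, zero at the start; "moment": the same for the moment, N m; "width": finger opening in mm.
Only numpy, scipy, OpenCV 4.12 (cv2) and the standard library are available. Lean on these libraries where they do the work, as an engineer would, in place of code of your own. Each camera call takes 0.05 s, during which the arm holds its last target. There are 200 camera calls.

## Working session

There is one attempt and no reset: what is moved stays moved. The work goes in short steps, Python scripts to look and compute and a tool call to move; the robot and the scene stay as the last step left them, time stands still between calls to the robot, and variables do not carry over. Pictures are saved under pics/ and viewed, about 8 in all and at most 12, crops included, and the job is handed in when it is done.

Besides the shell and the picture viewer there is one more tool, called after "Call:" by a JSON object that holds its "api" and its "payload", one argument or row to a line. play_rows: Moves the arm, as the interface text tells. Its arguments: {"type":"object","properties":{"plan":{"type":"string"}},"required":["plan"]}

```bash
mkdir -p pics; cat > h.py <<'E'
from workcell import *
import numpy as np, cv2
from scipy.spatial.transform import Rotation as R
def cam(name):
    im=get_image(name); a=np.array(im["attitude"],float)
    M=a if a.shape==(3,3) else (R.from_rotvec(a).as_matrix() if a.size==3 else R.from_quat(a).as_matrix())
    K=np.array([[im["fx"],0,im["cx"]],[0,im["fy"],im["cy"]],[0,0,1]])
    h,w=im["range_z"].shape
    u,v=np.meshgrid(np.arange(w),np.arange(h))
    p=cv2.undistortPoints(np.stack([u,v],-1).reshape(-1,1,2).astype(float),K,np.array(im["distortion"],float)).reshape(h,w,2)
    z=im["range_z"]
    P=np.dstack([p[...,0]*z,p[...,1]*z,z])@M.T+np.array(im["eye"])
    P[z==0]=np.nan
    return im,P
def save(im,fn,crop=None,s=1):
    x=im["pixels"][...,::-1]
    if crop: x=x[crop[1]:crop[3],crop[0]:crop[2]]
    cv2.imwrite(fn,cv2.resize(x,None,fx=s,fy=s,interpolation=cv2.INTER_CUBIC))
E
python3 - <<'E'
from h import *
for n in("scene","top"):
    im,P=cam(n); save(im,f"pics/{n}0.png",s=1.5); print(n,im["eye"],im["attitude"],im["fx"]); np.savez(f"{n}0.npz",P=P,px=im["pixels"])
print(get_obs())
E
```

```text
scene [119.47673694 543.99797292 673.27194885] [-0.96893996  2.48163731 -1.06811354] 398.17631537347825
top [394.74653694  71.17819743 943.63880084] [-2.12312585  2.1358866  -0.18788189] 453.93928067376794
{'t': 0.1, 'qpos': array([-1.15096826e+00,  4.23765372e-01,  1.63055977e+00, -2.25767083e-05,
        1.08859441e+00, -1.89896020e-02]), 'qvel': array([ 0.00028879, -0.00166644, -0.00188743,  0.00055107,  0.00185116,
       -0.0001352 ]), 'joint_torque': array([-1.55100338e-04, -5.45612133e+01, -2.74327415e+01,  6.44692685e-02,
        1.88122108e-02, -1.24675984e-05]), 'ee_pos': array([ 265.37431382, -565.34148851,  221.99997163]), 'orientation': array([-3.06500812e+00, -6.83509926e-01,  4.45537982e-04]), 'ft_force': array([ 0.40170132,  0.04955347, -0.62395222]), 'moment': array([ 0.0273226 , -0.01563594, -0.01133431]), 'width': 87.9693198335211}
```

View pics/scene0.png

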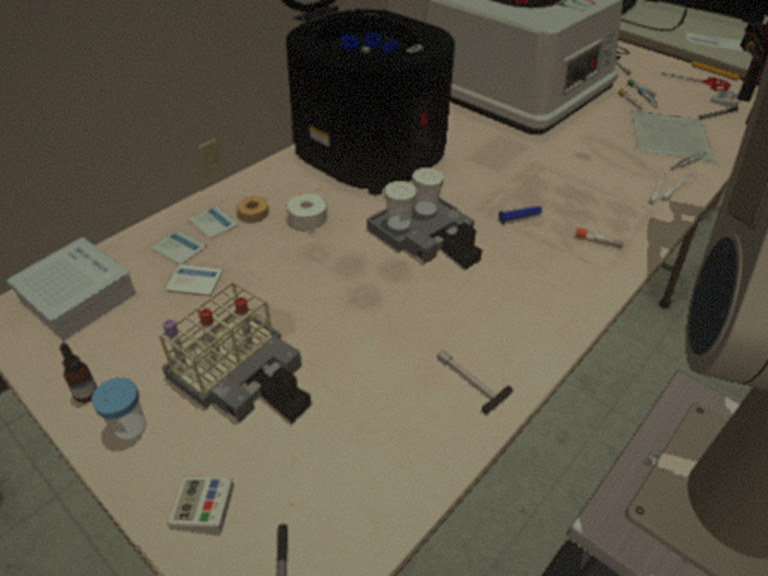

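View pics/top0.png

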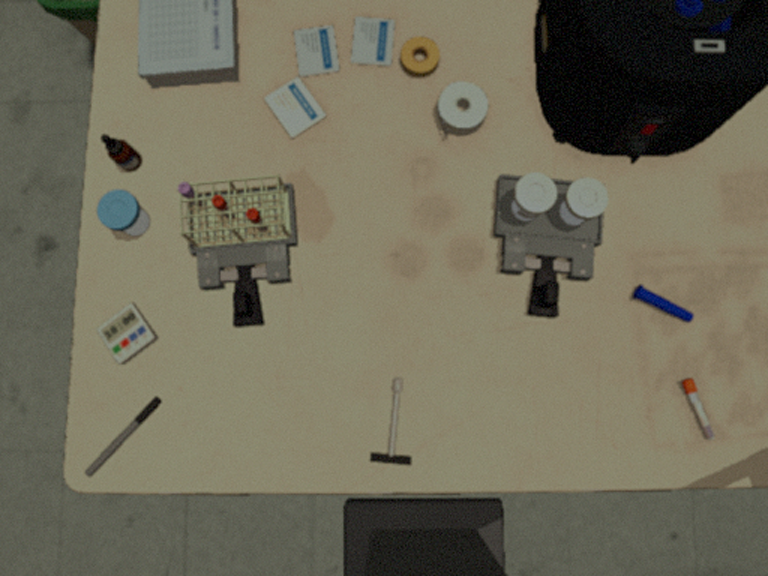

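The tube-rack dock is on the left in the top view, with its wedge at about (247,300) in the 1.5x picture. The cup dock is at about (545,290). Next I measure the rack wedge and dock.

```bash
python3 - <<'E'
from h import *
for n,box in(("top",(110,150,215,230)),("scene",(90,190,230,290))):
    d=np.load(n+"0.npz");P=d["P"];px=d["px"].astype(int)
    x0,y0,x1,y1=box; Q=P[y0:y1,x0:x1].reshape(-1,3);c=px[y0:y1,x0:x1].reshape(-1,3)
    tb=Q[(Q[:,2]<12)];print(n,"table z",np.nanmedian(tb[:,2]))
    dark=c.max(1)<45
    for lo,hi in((55,75),(15,34)):
        m=dark&(Q[:,2]>lo)&(Q[:,2]<hi)
        if m.sum()<5: print("few");continue
        S=Q[m]; r=cv2.minAreaRect(S[:,:2].astype(np.float32)); print(lo,m.sum(),S.mean(0).round(1),S.min(0).round(1),S.max(0).round(1),r)
    # dock top
    m=(~dark)&(c.max(1)<110)&(Q[:,2]>27)&(Q[:,2]<38)
    S=Q[m];print("dock",m.sum(),S.mean(0).round(1),cv2.minAreaRect(S[:,:2].astype(np.float32)))
im=np.load("top0.npz")["px"][130:235,105:215][...,::-1]
cv2.imwrite("pics/c1.png",cv2.resize(im,None,fx=5,fy=5,interpolation=cv2.INTER_CUBIC))
P=np.load("top0.npz")["P"]
for v in range(176,222,3): print(v,[tuple(P[v,u].round(0).astype(int)) for u in (150,157,160,163,166,169,172)])
E
```

```text
top table z 0.24457036755683248
55 143 [521.  266.3  65.2] [507.  258.1  55.1] [536.8 275.5  71.2] ((521.9136962890625, 266.7786560058594), (29.711158752441406, 17.107561111450195), 0.8505338430404663)
15 428 [538.3 265.8  24.3] [497.4 203.7  15.3] [610.2 345.1  33.7] ((550.755126953125, 269.38153076171875), (107.42428588867188, 142.0222625732422), 5.420752048492432)
dock 1101 [582.7 273.1  33.2] ((562.9948120117188, 275.9906921386719), (129.21942138671875, 141.0038604736328), 5.089031219482422)
scene table z 0.46133383667370254
55 140 [517.5 271.1  63.8] [503.9 261.5  55.5] [532.6 278.8  68.3] ((518.5673828125, 269.1216735839844), (28.317350387573242, 17.088720321655273), 5.624269008636475)
15 449 [530.  277.6  23.6] [492.9 234.8  15.3] [606.2 352.4  34. ] ((544.5462036132812, 303.763916015625), (130.49920654296875, 87.41252136230469), 72.08248138427734)
dock 1034 [584.  281.6  32.8] ((610.4768676757812, 302.12847900390625), (204.45358276367188, 136.81320190429688), 48.43650436401367)
176 [(np.int64(580), np.int64(297), np.int64(31)), (np.int64(579), np.int64(282), np.int64(34)), (n
[... 4525 characters left out ...]
[(np.int64(496), np.int64(301), np.int64(0)), (np.int64(496), np.int64(287), np.int64(0)), (np.int64(496), np.int64(279), np.int64(4)), (np.int64(496), np.int64(274), np.int64(0)), (np.int64(496), np.int64(267), np.int64(2)), (np.int64(496), np.int64(262), np.int64(-1)), (np.int64(496), np.int64(255), np.int64(0))]
221 [(np.int64(490), np.int64(302), np.int64(-1)), (np.int64(490), np.int64(286), np.int64(1)), (np.int64(490), np.int64(280), np.int64(1)), (np.int64(490), np.int64(273), np.int64(2)), (np.int64(490), np.int64(268), np.int64(-1)), (np.int64(490), np.int64(261), np.int64(2)), (np.int64(490), np.int64(255), np.int64(-2))]<stdin>:17: RuntimeWarning: invalid value encountered in cast
```

View pics/c1.png

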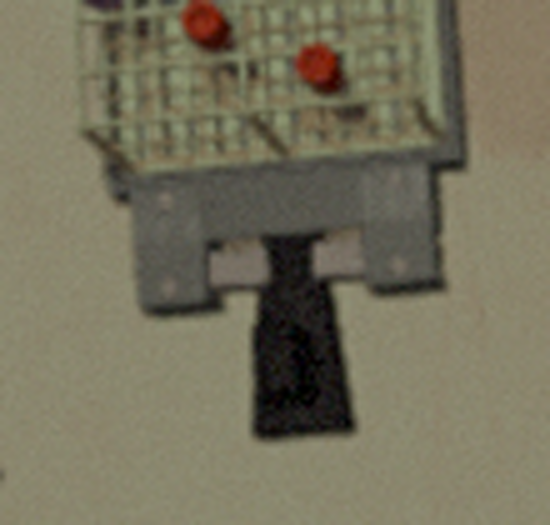

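The crop shows the wedge's tail edge from (255,437) to (355,430) and its nose at (292,240), with the steel cheeks on either side at about (238,262) and (338,255). Both the wedge and the dock are yawed by about 5 deg, so I fit that yaw more precisely.

```bash
python3 - <<'E'
from h import *
d=np.load("top0.npz");P=d["P"];px=d["px"].astype(int)
# re-project colour pixels onto plane z=zp: ray from eye
im,_=cam("top"); eye=np.array(im["eye"])
def onplane(u,v,zp,P=P):
    p=P[v,u]; t=(zp-eye[2])/(p[2]-eye[2]); return eye+(p-eye)*t
mx=px.max(2)
# wedge tail/body (outside grip), z 15..32 dark, in front of dock
m=(mx<50)&(P[...,2]>14)&(P[...,2]<34)&(P[...,0]<560)&(P[...,0]>490)&(P[...,1]>235)&(P[...,1]<300)
m|=(mx<50)&(P[...,2]>=34)&(P[...,0]<560)&(P[...,0]>490)&(P[...,1]>235)&(P[...,1]<300)
rows=[];
for v in range(184,217):
    us=np.where(m[v])[0]
    if len(us)<6: continue
    a=onplane(us[0],v,24);b=onplane(us[-1],v,24); rows.append((v,*a[:2],*b[:2]))
rows=np.array(rows);print(rows.round(1)[::3])
mid=(rows[:,1:3]+rows[:,3:5])/2; k=np.polyfit(mid[:,0],mid[:,1],1);print("wedge mid yaw deg",np.degrees(np.arctan(k[0])),"y@521",np.polyval(k,521), "y@506",np.polyval(k,506))
# dock: gray top z 28..38, x<600 -> front arms; 
for n in("top","scene"):
    d=np.load(n+"0.npz");P=d["P"];px=d["px"].astype(int);mx=px.max(2)
    m=(P[...,2]>29)&(P[...,2]<37)&(P[...,0]<630)&(P[...,0]>545)&(P[...,1]>190)&(P[...,1]<350)&(mx<130)
    S=P[m]
    for lab,lo,hi in(("R",210,238),("L",300,327)):
        E=[]
        for y in np.arange(lo,hi,3):
            s=S[(abs(S[:,1]-y)<1.6)]
            if len(s)>3:E.append((y,s[:,0].min()))
        E=np.array(E); print(n,lab,E.round(1).tolist())
    for x in range(555,620,8):
        s=S[abs(S[:,0]-x)<2]
        if len(s): print(x,s[:,1].min().round(1),s[:,1].max().round(1),end=' | ')
    print()
    g=(P[...,2]>58)&(P[...,2]<72)&(P[...,0]<550)&(P[...,0]>490)&(P[...,1]>240)&(P[...,1]<290)
    G=P[g];c=G.mean(0);w,V=np.linalg.eigh(np.cov(G[:,:2].T));print("grip",len(G),c.round(1),np.degrees(np.arctan(V[1,1]/V[0,1])),np.sqrt(w*12))
print(eye,im["cx"],im["cy"])
E
```

```text
[[186.  559.8 279.3 559.7 258.5]
 [189.  553.6 283.2 553.4 256.3]
 [192.  547.3 283.  547.1 254. ]
 [195.  541.1 284.8 540.9 253.8]
 [198.  534.8 284.6 534.6 251.6]
 [201.  528.6 284.4 528.4 251.4]
 [204.  522.4 284.2 522.2 249.2]
 [207.  516.2 284.  516.  249. ]
 [210.  510.  283.8 509.8 246.8]
 [213.  503.8 283.6 503.7 246.7]
 [216.  497.7 283.4 497.6 256.7]]
wedge mid yaw deg 3.921527743195735 y@521 267.0196290409189 y@506 265.991369341653
top R [[210.0, 559.7], [213.0, 558.1], [216.0, 557.9], [219.0, 557.5], [222.0, 557.9], [225.0, 557.9], [228.0, 557.9], [231.0, 556.2], [234.0, 555.9], [237.0, 556.5]]
top L [[300.0, 575.5], [303.0, 550.5], [306.0, 550.6], [309.0, 550.1], [312.0, 550.4], [315.0, 548.4], [318.0, 548.4], [321.0, 548.3], [324.0, 548.3]]
555 230.4 333.1 | 563 209.8 333.3 | 571 211.8 333.0 | 579 212.0 336.5 | 587 212.1 336.3 | 595 212.5 337.2 | 603 212.9 285.0 | 611 221.5 339.9 | 619 213.4 213.4 | 
grip 150 [521.4 267.3  65.5] 4.867395796086148 [18.68673442 30.39449294]
scene R [[213.0, 558.2], [216.0, 557.5], [219.0, 557.3], [222.0, 555.7], [225.0, 557.5], [228.0, 554.8], [231.0, 555.1], [234.0, 555.3], [237.0, 554.8]]
scene L [[300.0, 573.9], [303.0, 573.2], [306.0, 548.1], [309.0, 548.5], [312.0, 546.2], [315.0, 546.1], [318.0, 547.3], [321.0, 548.8], [324.0, 547.0]]
555 222.7 332.9 | 563 213.5 334.7 | 571 213.1 335.0 | 579 216.1 336.4 | 587 215.0 336.7 | 595 215.8 337.1 | 603 216.3 286.6 | 611 274.6 278.2 | 619 211.0 248.0 | 
grip 133 [518.1 270.6  64.6] 4.578403600496911 [17.60508983 29.98624109]
[394.74653694  71.17819743 943.63880084] 260.1356833315861 186.20707296539928
```

Call:
{"api": "play_rows", "payload": {
  "plan": "8.78 0 0 0 0 0 10.1; 8.78 0 0 0 0 0 10.1; 8.78 2.1 -5.2 0 0 0 0; 8.78 2.1 -5.2 0 0 0 0; 8.78 2.1 -5.2 0 0 0 0; 8.78 2.1 -5.2 0 0 0 0; 8.78 2.1 -5.2 0 0 0 0; 8.78 2.1 -5.2 0 0 0 0; 8.78 2.1 -5.2 0 0 0 0; 8.78 2.1 -5.2 0 0 0 0; 8.78 2.1 -5.2 0 0 0 0; 8.78 2.1 -5.2 0 0 0 0; 8.78 2.1 -5.2 0 0 0 0; 8.78 2.1 -5.2 0 0 0 0; 8.78 2.1 -5.2 0 0 0 0; 8.78 2.1 -5.2 0 0 0 0; 8.78 0 0 0 0 0 0"
}}

```text
t: 2.28
ee_pos: [496.5, 188.0, 222.5]
orientation: [-3.138, -0.142, -0.001]
ft_force: [-0.2, -0.0, 0.2]
width: 87.7
```

Call:
{"api": "play_rows", "payload": {
  "plan": "8.78 1.55 -3.9 0 0 0 0; 8.78 1.55 -3.9 0 0 0 0; 8.78 0 0 4 0 0 0; 6 0 0 5 0 0 0; 6 0 0 5 0 0 0; 6 0 0 3.5 0 0 0; 6 0 0 1.75 0 0 0; 6 0 0 0 0 0 0"
}}

```text
t: 3.28
ee_pos: [519.3, 264.4, 29.5]
orientation: [3.138, 0.135, -0.003]
ft_force: [1.4, -0.2, 0.5]
width: 60.4
```

```bash
python3 - <<'E'
from h import *
for n,c in(("scene",(100,180,260,300)),):
    im,P=cam(n); save(im,f"pics/{n}1.png",c,4.5)
E
```

```text
(no output)
```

View pics/scene1.png

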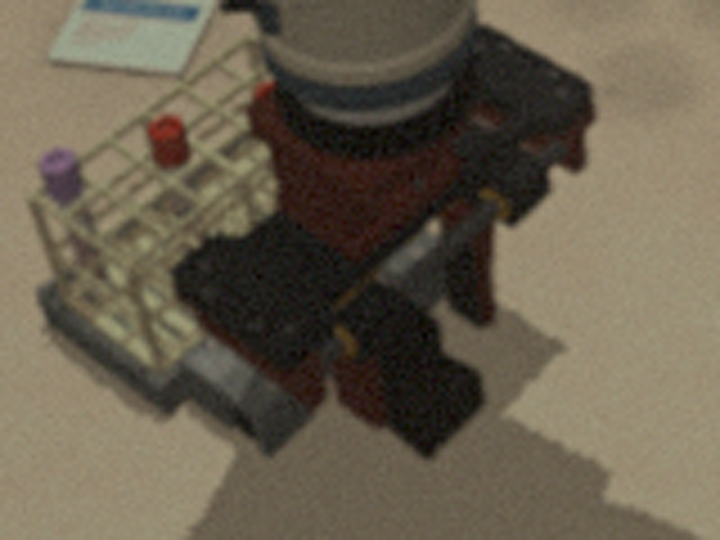

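The scene view shows the fingers straddling the grip block, left finger at about (360,380) and right finger at about (470,270), with the body clear of the rack. I centre on the grip and close.

Call:
{"api": "play_rows", "payload": {
  "plan": "6 0 -0.36 0 0 0 0; 4 0 0 0 0 0 0; 0 0 0 0 0 0 0; 0 0 0 0 0 0 0; 0 0 0 0 0 0 0; 0 0 0 0 0 0 0; 0 0 0 0 0 0 0; 0 0 0 0 0 0 0"
}}

```text
t: 4.32
ee_pos: [519.5, 268.8, 30.1]
orientation: [3.139, 0.135, -0.0]
ft_force: [-0.2, 0.6, -0.4]
width: 18.0
```

Call:
{"api": "play_rows", "payload": {
  "plan": "0 0 -0.15 0 0 0 0; 0 0 -0.15 0 0 0 0; 0 0 -0.15 0 0 0 0; 0 0 -0.15 0 0 0 0; 0 0 -0.15 0 0 0 0; 0 0 -0.1 0 0 0 0; 0 0 0 0 0 0 0; 0 0 0 0 0 0 0"
}}

```text
t: 5.32
ee_pos: [518.8, 277.1, 30.1]
orientation: [3.138, 0.135, -0.0]
ft_force: [-1.1, -3.6, 0.4]
width: 17.9
```

Call:
{"api": "play_rows", "payload": {
  "plan": "0 0 0.2 0 0 0 0; 0 0 0.2 0 0 0 0; 0 0 0.2 0 0 0 0; 0 0 0.2 0 0 0 0; 0 0 0.15 0 0 0 0; 0 0 0.15 0 0 0 0; 0 0 0.15 0 0 0 0; 0 0 0.15 0 0 0 0; 0 0 0.15 0 0 0 0; 0 0 0.15 0 0 0 0; 0 0 0 0 0 0 0; 0 0 0 0 0 0 0"
}}

```text
t: 6.82
ee_pos: [520.4, 260.2, 30.2]
orientation: [3.139, 0.135, -0.0]
ft_force: [-1.0, 1.7, -2.9]
width: 17.8
```

```bash
python3 - <<'E'
from h import *
im,P=cam("scene"); save(im,"pics/scene2.png",(100,180,260,300),4.5)
im,P=cam("top"); save(im,"pics/top2.png",(105,130,215,235),5)
E
```

```text
(no output)
```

View pics/scene2.png

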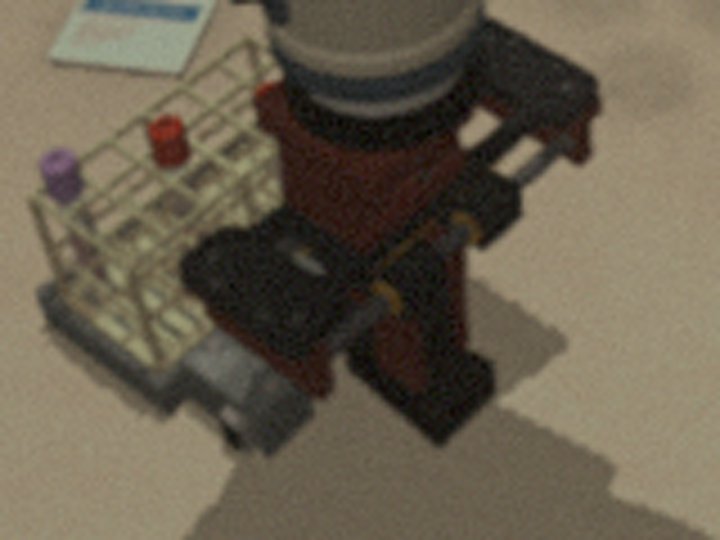

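View pics/top2.png

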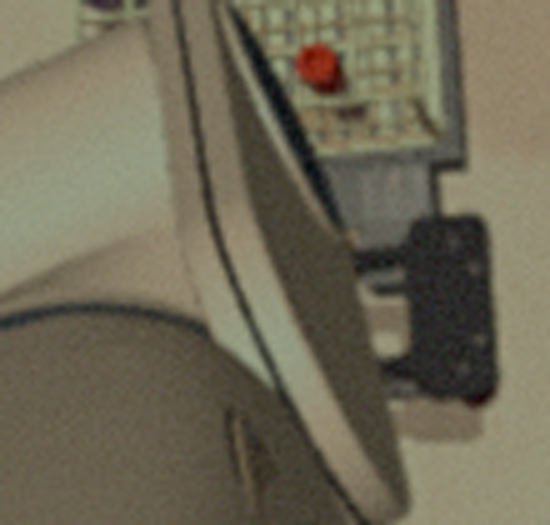

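The scene view shows the left cheek pushed out at the dock's side (230,420). The wedge is still in the fingers, with its tail at (440,420). The top view is hidden by the arm, so I re-centre and pull a short way while watching the force.

Call:
{"api": "play_rows", "payload": {
  "plan": "0 0 -0.3 0 0 0 0; 0 0 -0.3 0 0 0 0; 0 0 -0.25 0 0 0 0; 0 0 0 0 0 0 0; 0 -0.25 0 0 0 0 0; 0 -0.25 0 0 0 0 0; 0 -0.25 0 0 0 0 0; 0 -0.25 0 0 0 0 0; 0 0 0 0 0 0 0"
}}

```text
t: 8.05
ee_pos: [509.4, 267.9, 30.2]
orientation: [3.139, 0.136, -0.0]
ft_force: [0.5, -0.1, -1.5]
width: 17.7
```

The pull is free, at about 0.5 N over 10 mm. I draw the wedge straight out.

Call:
{"api": "play_rows", "payload": {
  "plan": "0 -0.8 0 0 0 0 0; 0 -1 0 0 0 0 0; 0 -1 0 0 0 0 0; 0 -1 0 0 0 0 0; 0 -1 0 0 0 0 0; 0 -1 0 0 0 0 0; 0 -1 0 0 0 0 0; 0 -1 0 0 0 0 0; 0 -1 0 0 0 0 0; 0 -0.8 0 0 0 0 0; 0 -0.4 0 0 0 0 0; 0 0 0 0 0 0 0; 0 0 0 0 0 0 0"
}}

```text
t: 9.68
ee_pos: [410.4, 259.5, 30.2]
orientation: [-3.138, -0.135, -0.001]
ft_force: [-0.6, 0.4, -1.4]
width: 17.6
```

```bash
python3 - <<'E'
from h import *
im,P=cam("scene"); save(im,"pics/scene3.png",(100,180,280,310),4)
E
```

```text
(no output)
```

View pics/scene3.png

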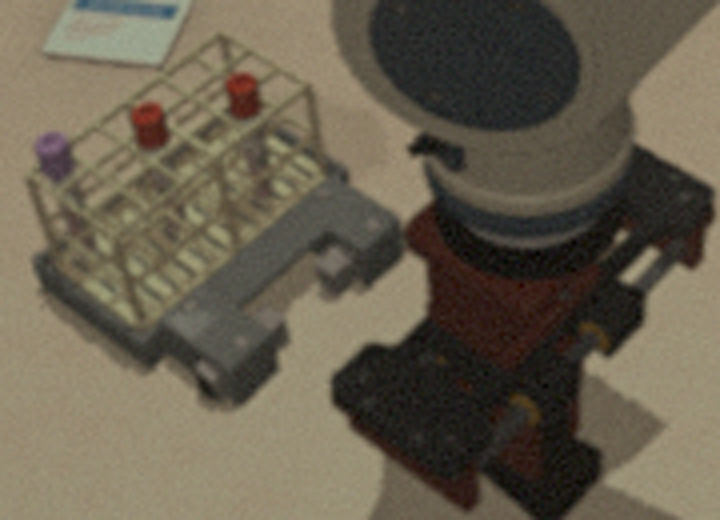

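The dock mouth is empty at (290,290) and the wedge's tail is in the fingers at (545,490). I release it, then retreat up and back.

Call:
{"api": "play_rows", "payload": {
  "plan": "2.5 0 0 0 0 0 0; 4 0 0 0 0 0 0; 6 0 0 0 0 0 0; 6 0 0 0 0 0 0; 6 0 0 -1 0 0 0; 6 0 0 -2 0 0 0; 6 0 0 -4 0 0 0; 6 0 0 -5 0 0 0; 6 0 0 -5 0 0 0; 6 0 4 0 0 0 0; 6 0 5 0 0 0 0; 6 0 5 0 0 0 0; 6 0 5 0 0 0 0; 6 0 5 0 0 0 0; 6 0 5 0 0 0 0; 6 0 0 0 0 0 0; 6 0 0 0 0 0 0"
}}

```text
t: 11.85
ee_pos: [434.8, -29.4, 200.5]
orientation: [-3.138, -0.134, -0.0]
ft_force: [0.6, -0.3, -0.3]
width: 59.8
```

```bash
python3 - <<'E'
from h import *
im,P=cam("top"); save(im,"pics/top4.png",s=1.5)
px=im["pixels"].astype(int);m=(px.max(2)<50)&(P[...,1]>215)&(P[...,1]<310)&(P[...,0]>350)&(P[...,0]<540)&(P[...,2]>12)&(P[...,2]<80)
S=P[m];print(len(S),S.min(0).round(),S.max(0).round(),cv2.minAreaRect(S[:,:2].astype(np.float32)))
t=S[S[:,2]<33];print("z top body",np.percentile(t[:,2],[10,50,90]).round(1)); t=S[S[:,2]>56];print("grip",t.mean(0).round(1))
im,P=cam("scene"); save(im,"pics/scene4.png",s=1.5)
E
```

```text
667 [389. 238.  13.] [486. 275.  70.] ((438.1560363769531, 261.612548828125), (95.84358215332031, 36.71937561035156), 7.2689642906188965)
z top body [21.4 24.2 26.6]
grip [413.9 257.5  65.4]
```

View pics/top4.png

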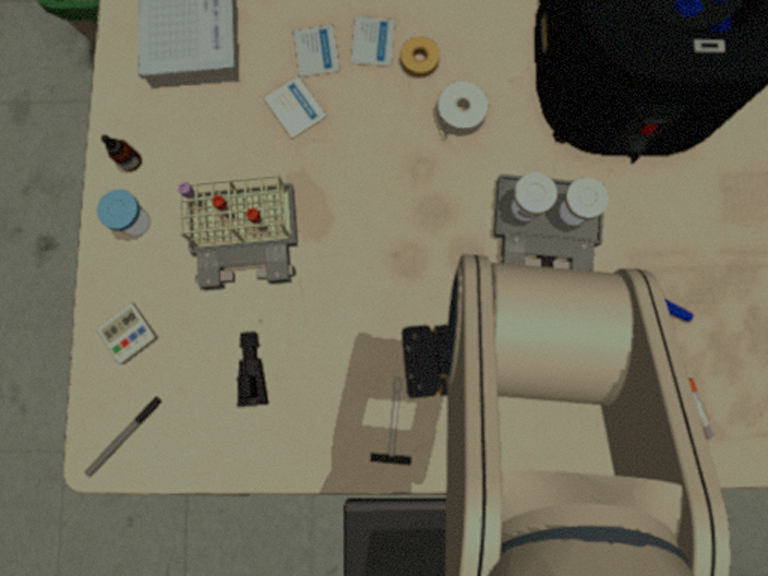

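View pics/scene4.png

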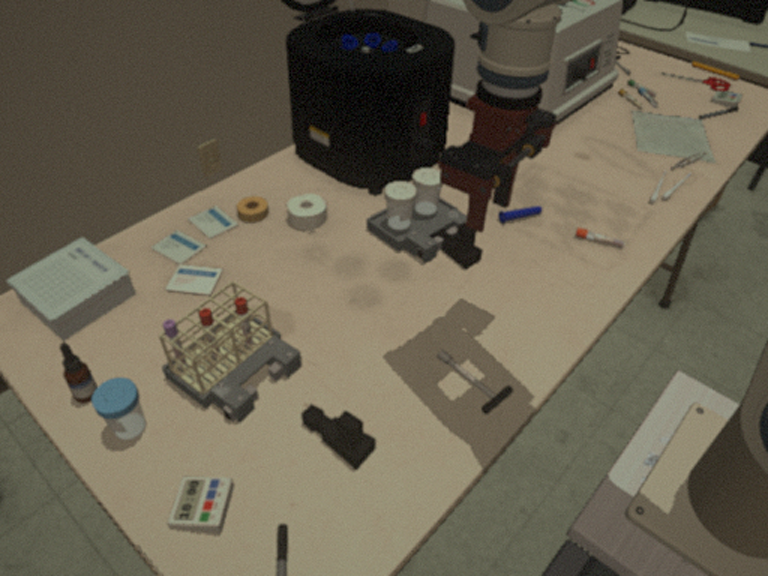

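The wedge lies flat, 60 mm or more clear of the dock, at (250,370) in the top view. Both cheeks are pushed out, with their ends at about (232,275) and (258,272). The cup wedge at (545,262) looks untouched, and the arm is clear of everything.

```bash
python3 -c "
from workcell import *
print(close_job())"
```

```text
the job is handed in; nothing more can be done
None
```

The rack dock's wedge is out and lying flat on the table, clear of the dock, and I have handed the job in. I gripped it across its upright grip and pulled it about 8.5 mm left, then about 8.5 mm right of centre. I then re-centred it, drew it about 110 mm straight out along −x, released it and moved the arm away. It took about 12 s of the 32 s allowed.

**Checks after release:**
- **Wedge:** the top of its body measures about 24 mm above the table, matching its height, so it is lying flat. Its nose is about 60 mm in front of the dock front.
- **Cheeks:** both look pushed outward, by very roughly 6 mm (left) and 8 mm (right), judged by eye from the top picture. The pull out of the dock met almost no resistance: about 0.5 N over the first 10 mm.
- **Forces:** every reading I took was under 4 N, well below the limits. They were read only at the end of each move.
- **Cup dock:** its wedge looks unmoved in the pictures, and the arm touched nothing at the end.

**Did not fully agree:**
- **Camera positions:** the two cameras placed the grip about 3 mm apart, so I aimed between them; the fingers closed on it with almost no sideways force.
- **Right pull:** it showed only 1.7 N at the end, against 3.6 N on the left. The arm hid the right cheek at that moment, so I confirmed it had moved only after the wedge was out.

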